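# Nest the emptied wedge bins

### The job

Take the glue bottle out of the red bin that is fixed to the bench and stand it upright in the round steel dish. Then nest the two loose wedge bins in the red one, the black bin first and the yellow bin on top, each turned so that its outline matches the bin below and set down gently, not dropped, until it is fully home. Keep the bottle upright, leave everything else on the bench where it is, and let go of everything at the end.

Things in the scene. Friction and masses are not known exactly. Their poses are not given: they have to be found in the camera images.
- red_bin: Clear wedge-shaped parts bin, red collar and fin, fixed to the bench: the bottom of the stack. 70 mm tall. Origin: centre of the underside, below the middle of the fin; z up, +x to the WIDE end. Footprint with collar: x = -79 mm (88 mm wide) to +73 mm (120 mm wide). Walls taper 11 mm inwards to the bottom. Floor 3 mm thick.
- red_rim (a point): Point over the red bin's origin, 70 mm up, level with its rim and fin. A bin turned the same way round rests collar on collar (collars are 30 mm high, 6 mm thick): the first has its origin 30 mm, the second 60 mm above the red bin's origin, each with about 2 mm of play sideways.
- black_bin: Clear wedge-shaped parts bin, black collar and fin, same shape as the red bin; loose, about 180 g, upright on the bench. 70 mm tall. Origin: centre of the underside, below the middle of the fin; z up, +x to the WIDE end. Footprint with collar: x = -79 mm (88 mm wide) to +73 mm (120 mm wide).
- black_fin (a point): Middle of the top edge of the black bin's grip fin, 70 mm above the bin's origin, level with the rim. The fin stands across the bin: 12 mm thick along the bin's x, 50 mm long along y, 24 mm high; below that the divider widens to 20 mm, then to 39 mm at the floor. 45 mm or more is free on each side of the fin for fingers.
- yellow_bin: Clear wedge-shaped parts bin, yellow collar and fin, same shape as the red bin; loose, about 180 g, upright on the bench. 70 mm tall. Origin: centre of the underside, below the middle of the fin; z up, +x to the WIDE end. Footprint with collar: x = -79 mm (88 mm wide) to +73 mm (120 mm wide).
- yellow_fin (a point): Middle of the top edge of the yellow bin's grip fin, 70 mm above the bin's origin, level with the rim. The fin stands across the bin: 12 mm thick along the bin's x, 50 mm long along y, 24 mm high; below that the divider widens to 20 mm, then to 39 mm at the floor. 45 mm or more is free on each side of the fin for fingers.
- glue_bottle: Slim blue glue bottle with white cap, 110 mm tall: body 28 mm diameter up to z = 85 mm, cap 22 mm diameter from z = 85 to 110 mm. Origin: centre of its underside, z up. About 70 g. Starts standing in the wide compartment of the red bin.
- dish: Round steel parts dish, fixed; 120 mm across the rim, 18 mm tall, flat inner floor about 94 mm across at z = 5 mm. Origin: centre of its underside.
- spray_can: Orange spray can, 52 mm diameter, 160 mm tall, bystander. Origin: centre of its underside.
- bolt_box: Grey open box of bolts, 80 x 60 x 45 mm, bystander. Origin: centre of its underside.
- screwdriver: Stubby red-handled screwdriver lying on the bench, 120 mm long along its x, bystander.
- socket: Steel socket standing on the bench, 30 mm diameter, 40 mm tall, bystander.
- tape_measure: Yellow and black tape measure, 60 x 34 x 56 mm, bystander.
- wrench: Steel wrench lying on the bench, 160 mm long along its x, bystander.
- jar: Amber jar with black cap, 60 mm diameter, 75 mm tall, bystander.
- screw_carton: Cardboard carton, 55 x 45 x 50 mm, bystander.
Not all that is in view belongs to the job. There is more than one size of the dish; the one meant has the size given above.

How it is judged (in metres and radians):
On the way, in this order (a step that is already met when the one before it is completed fails the run):
1. the glue bottle stands in the dish, let go (horizontal distance between glue_bottle and dish below 0.042 m and angle between glue_bottle's own z axis and vertical below 0.1 rad and z of glue_bottle in the frame of dish below 0.009 m and contact force between glue_bottle and the fingers below 0.3 N), for 0.2 s.
2. the black bin is fully nested in the red bin, let go (z of black_bin in the frame of red_bin between 0.024 and 0.034 m and horizontal distance between black_bin and red_bin below 0.008 m and angle between the x axis of black_bin and the x axis of red_bin, either way round below 0.09 rad and angle between black_bin's own z axis and vertical below 0.05 rad and contact force between black_bin and the fingers below 0.3 N), for 0.2 s.
3. the yellow bin is fully nested in the black bin, let go (z of yellow_bin in the frame of red_bin between 0.054 and 0.064 m and horizontal distance between yellow_bin and red_bin below 0.008 m and angle between the x axis of yellow_bin and the x axis of red_bin, either way round below 0.09 rad and angle between yellow_bin's own z axis and vertical below 0.05 rad and contact force between yellow_bin and the fingers below 0.3 N), for 0.2 s.
At the end, for the whole second after the job is handed in: Bottle upright (0.1 rad) on the dish floor, within 42 mm of its centre; black bin 30 mm and yellow bin 60 mm above the red bin's origin (up to 4 mm more), within 8 mm sideways, 0.09 rad in turn and 0.05 rad in tilt; all released and at rest (all of step 1 and all of step 2 and all of step 3 and linear speed of each of glue_bottle, black_bin, yellow_bin below 0.02 m/s); the robot touches nothing.
It fails at once if a bystander is moved more than 30 mm (distance of any of spray_can, bolt_box, screwdriver, socket, tape_measure, wrench, jar, screw_carton from where it was at the start of the episode above 0.03 m).
It fails at once if a standing bystander is knocked over (angle between any of spray_can, bolt_box, socket, tape_measure, jar, screw_carton's own z axis and vertical above 0.5 rad).
It fails at once if the glue bottle is tipped over (more than 0.7 rad) (angle between glue_bottle's own z axis and vertical above 0.7 rad).
It fails at once if the black bin is dropped into the stack (faster than 0.5 m/s just above its place) (horizontal distance between black_bin and red_bin below 0.03 m and z of black_bin in the frame of red_bin below 0.15 m and linear speed of black_bin above 0.5 m/s).
It fails at once if the yellow bin is dropped into the stack (faster than 0.5 m/s just above its place) (horizontal distance between yellow_bin and red_bin below 0.03 m and z of yellow_bin in the frame of red_bin below 0.15 m and linear speed of yellow_bin above 0.5 m/s).
It also fails if it takes over 67 s, if anything falls off the work surface, if the arm or the gripper's body presses on something with over 40 N, if the wrist force passes 120 N, or if a joint passes its speed limit or range.

### The arm

A 7-joint arm with a two-finger parallel gripper is mounted at the origin on the work surface. World frame = base frame: x ahead of the robot, y to its left, z up, the work surface at z = 0. Lengths are in m, angles in degrees, forces in N, time in s.
With the tool pointing down it reaches from about 0.425 to 1.025 m from the base axis. Payload 9.4 kg.
Tool frame: the origin (TCP) lies midway between the tips of the shut fingers; the grasp point (between the pads) lies 19 mm behind it; x points along the fingers, z is the direction in which the jaws open and shut, and the axes are right-handed (so a half turn about x gives the same grasp; the last joint's range is limited). The gripper opens to 85 mm and grips with 20 to 120 N. Pads are 22 mm wide; open, the fingers measure 114 mm over their backs; the gripper's body (76 mm by 85 mm) begins 54 mm behind the grasp point. The pads swing forward as they close: fully open they stand 13 mm farther back than shut.
Start: joints at [62.641, 34.337, -0.143, 91.639, 0.103, 54.024, -4.572], TCP at [0.283, -0.668, 0.231] pointing down, gripper open.
Joint ranges: [-147.43, 147.43], [-19.82, 112.94], [-74.19, 73.91], [6.32, 146.72], [-59.91, 239.91], [6.04, 106.73], [-150.56, 150.56]. Speed limits (degrees/s): [127.2, 127.2, 172.46, 172.46, 180, 180, 180].

### API

Orientations are given as [roll, pitch, yaw] about the fixed x, y, z axes, in that order (R = Rz(yaw) Ry(pitch) Rx(roll)).
In Python, from bench import env gives the robot as it stands.
- The arm moves only by the tool drive_tool, never from a script. Its argument "commands" is a list that holds one entry, the list of rows, each a list of 5 numbers: the opening, from 0 (shut) to 1 (fully open), then the shift along the tool's x, y, z in m, then the turn about the tool's x in degrees. In form: [[[jaw, dx, dy, dz, roll], ...]]. A call has 1 to 20 rows; each row is the pose to reach, as a shift and turn from the pose commanded when the call began, along the tool's axes at that moment; what a row does not reach only later rows make up. A row lasts 1/8 s, in which the tool goes at most 62.5 mm and 10.7 degrees, less where a joint would pass 70% of its speed; a pose out of reach is approached as far as the arm can. A call with a gripper value outside its range is refused whole. The fingers move at their own pace and stop on an object; "force" is the grip in N (left out, the last holds). Time passes only in rows, so rows that repeat a pose let the fingers close. It gives the time, the measured TCP pose, the force and the opening at its end, in the units of the state.
- env.read_state(): the state, without advancing time (a new reading comes with each control period).
- env.grab_frame(name): name is "side" or "top"; returns (picture, depth): 384x512x3 uint8, blue, green, red; 384x512 float32, m along the optical axis (not along the pixel's ray), 0 where there is no reading.
- env.camera_params(name): a dict with "fx", "fy", "cx", "cy" (pixels), "dist_coeffs" ([k1, k2, p1, p2, k3] as OpenCV has them; the pictures are not rectified), "world_to_cam" (4x4, takes a point from world to camera coordinates). Camera axes: x right, y down, z forward; pixel columns grow to the right and rows downward; lengths in m; the calibration is good to about 2 mm. A picture is of the moment at which its call begins. camera_params takes no time and is no camera call.
- env.job_done(): hands the job in, once; it reports no verdict.
The state is a dict: "time": time; "joint_positions": joint angles; "joint_velocities": joint speeds; "joint_efforts": joint torques, N m; "ee_pos": TCP position; "tcp_rot": TCP orientation; "force": force on the tool from outside, world axes, zero at the start; "moment": the same for the moment, N m; "width": finger opening in m.
Only numpy, scipy, OpenCV 4.12 (cv2) and the standard library are available. Lean on these libraries where they do the work, as an engineer would, in place of code of your own. Each camera call takes 0.05 s, during which the arm holds its last target. There are 200 camera calls.

## Working session

There is one attempt and no reset: what is moved stays moved. The work goes in short steps, Python scripts to look and compute and a tool call to move; the robot and the scene stay as the last step left them, time stands still between calls to the robot, and variables do not carry over. Pictures are saved under pics/ and viewed, about 8 in all and at most 12, crops included, and the job is handed in when it is done.

Besides the shell and the picture viewer there is one more tool, called after "Request:" as name(argument=value, ...) on one line, values as JSON. drive_tool: Moves the arm, as the interface text tells. Its arguments: {"type":"object","properties":{"commands":{"type":"array"},"force":{"type":"number"}},"required":["commands"]}

```bash
mkdir -p pics
cat > h.py <<'E'
import numpy as np, cv2
from bench import env
def cam(n):
    p=env.camera_params(n); K=np.array([[p["fx"],0,p["cx"]],[0,p["fy"],p["cy"]],[0,0,1]]); return K,np.array(p["dist_coeffs"],float),np.array(p["world_to_cam"])
def cloud(n,d):
    K,D,T=cam(n); v,u=np.mgrid[:384,:512]
    q=cv2.undistortPoints(np.stack([u,v],-1).reshape(-1,1,2).astype(float),K,D).reshape(384,512,2)
    P=np.dstack([q*d[...,None],d]); return (P-T[:3,3])@T[:3,:3]
def proj(n,X):
    K,D,T=cam(n); return cv2.projectPoints(np.array(X,float).reshape(-1,3),cv2.Rodrigues(T[:3,:3])[0],T[:3,3],K,D)[0].reshape(-1,2)
E
python3 - <<'E'
from h import *
print(env.read_state())
for n in("top","side"):
    im,d=env.grab_frame(n); cv2.imwrite(f"pics/{n}0.png",im); np.save(f"{n}0.npy",d); K,D,T=cam(n); print(n,-T[:3,:3].T@T[:3,3],T[:3,:3].round(2).tolist(),K[0,0])
a=[cv2.imread(f"pics/{n}0.png") for n in("top","side")]
cv2.imwrite("pics/t0.png",cv2.resize(a[0],(800,600))); cv2.imwrite("pics/s0.png",cv2.resize(a[1],(800,600)))
E
```

```text
{'time': 0.0, 'joint_positions': array([62.64402842, 34.38519139, -0.14746121, 91.68076473,  0.10397549,
       54.02318546, -4.57021632]), 'joint_velocities': array([-0.04315256,  0.04434742,  0.02995532, -0.02196498, -0.13431024,
        0.11877939, -0.02969609]), 'joint_efforts': array([-1.51322089e-03, -7.76437354e+01,  1.56465121e+00, -2.58002436e+01,
        1.22268262e-02,  9.09116759e-03,  2.05220903e-05]), 'ee_pos': array([ 0.2826465 , -0.66712614,  0.23040905]), 'tcp_rot': array([-174.93514206,   89.91098762,  118.03351836]), 'force': array([-0.1183881 , -0.71111426,  0.08813185]), 'moment': array([ 0.00688293,  0.00532907, -0.02098271]), 'width': 0.08541819067885324}
top [0.19947103 0.05404321 1.46420121] [[0.05, -1.0, -0.0], [-0.98, -0.05, -0.21], [0.2, 0.01, -0.98]] 446.5885124196985
side [ 0.35314771 -0.81160502  0.86563359] [[0.98, -0.17, 0.0], [-0.11, -0.66, -0.74], [0.13, 0.73, -0.67]] 444.21997193337944
```

View pics/t0.png

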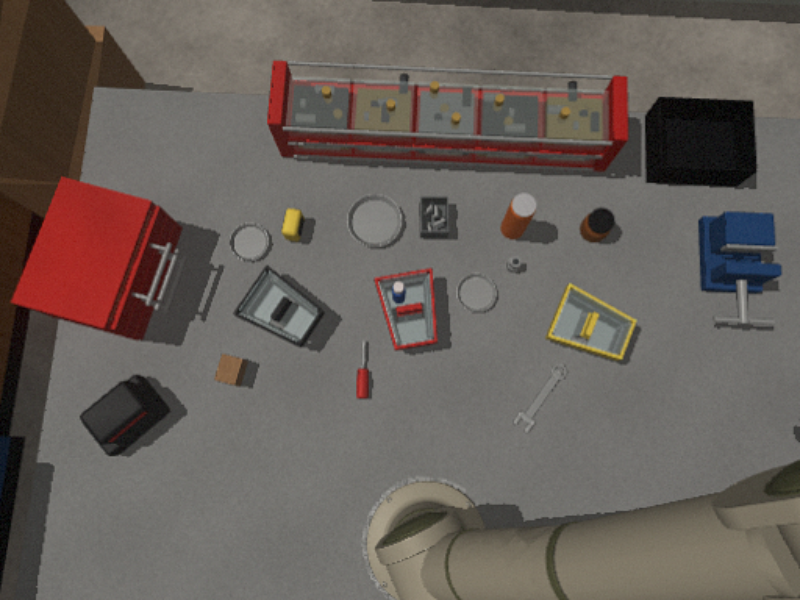

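View pics/s0.png

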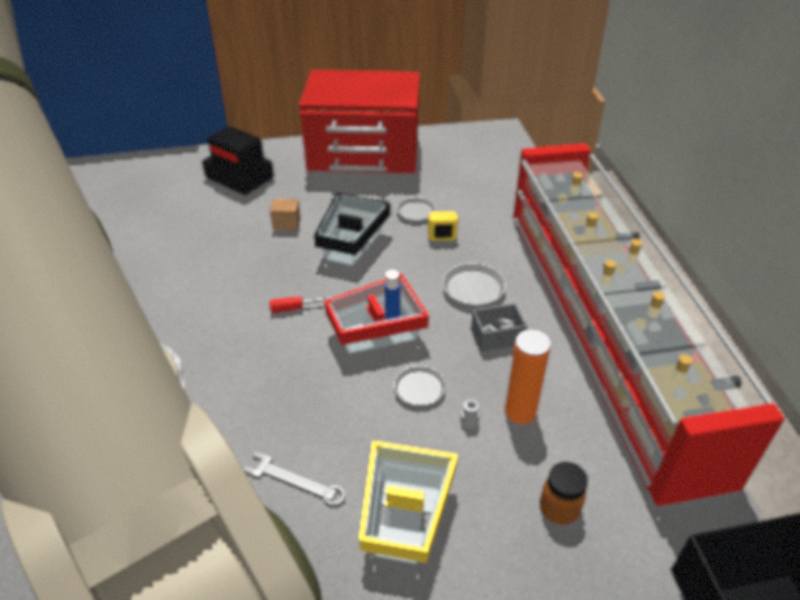

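The pictures (800x600 scale) show:
- **Top view:** red bin about (407,310) with the bottle at (398,290), black bin (282,308), yellow bin (592,322).
- **Dish candidates:** (250,242), (376,220) and (478,293). (376,220) is the largest, about 57 px across against about 40 px, so I expect it to be the 120 mm one.
- **Lookalikes:** the blue vise and orange can are not the bottle, and the dark open tray at (700,140) and bolt box at (434,217) are not bins.

Next I measure.

```bash
cat >> h.py <<'E'
from scipy.optimize import least_squares
def seg(p,a,b):
    a,b=np.array(a,float),np.array(b,float); t=np.clip(((p-a)@(b-a))/((b-a)@(b-a)),0,1); return np.linalg.norm(p-a-t[:,None]*(b-a),axis=1)
V=[(-76,-41),(70,-57),(70,57),(-76,41)]
def fitbin(P,x0,y0,yaw0):
    "P: Nx2 rim/fin points in m"
    def res(q):
        c,s=np.cos(q[2]),np.sin(q[2]); p=(P*1000-q[:2])@np.array([[c,-s],[s,c]])
        d=[seg(p,V[i],V[(i+1)%4])-3 for i in range(4)]+[seg(p,(0,-19),(0,19))-6]
        return np.maximum(np.min(d,0),-1.)+1.
    b=min((least_squares(res,[x0*1000,y0*1000,np.radians(yaw0+k)],loss='soft_l1',x_scale=[1,1,.02]) for k in(0,20,-20)),key=lambda r:r.cost)
    return b.x[0]/1e3,b.x[1]/1e3,np.degrees(b.x[2]),np.median(b.fun)
E
python3 - <<'E'
from h import *
im=cv2.imread("pics/top0.png"); d=np.load("top0.npy"); C=cloud("top",d)
at=lambda u,v:C[int(v*.64),int(u*.64)].round(3)
for n,p in dict(red=(410,309),bot=(398,288),blk=(284,308),yel=(592,324),d1=(250,242),d2=(376,220),d3=(478,293),can=(524,202),tape=(292,222),box=(434,217),carton=(230,370),socket=(515,262),sd=(363,370),wr=(540,398),jar=(600,220)).items(): print(n,at(*p))
np.save("C.npy",C)
for n,(u,v),r,yaw in(("red",(407,309),60,90),("blk",(282,307),65,0),("yel",(592,322),65,0)):
    m=np.zeros((384,512),np.uint8); cv2.circle(m,(int(u*.64),int(v*.64)),int(r*.64),1,-1)
    P=C[(m>0)&(abs(C[...,2]-.069)<.008)&(d>0)][:,:2]; c=P.mean(0)
    best=min((fitbin(P,*c,y)for y in range(0,360,60)),key=lambda r:r[3]); 
    print(n,len(P),c.round(3),[np.round(fitbin(P,*c,y),3).tolist() for y in range(0,360,60)])
hsv=cv2.cvtColor(im,cv2.COLOR_BGR2HSV)
for n,(u,v) in(("d1",(250,242)),("d2",(376,220)),("d3",(478,293))):
    m=np.zeros((384,512),np.uint8); cv2.circle(m,(int(u*.64),int(v*.64)),24,1,-1)
    P=C[(m>0)&(C[...,2]>.011)&(C[...,2]<.03)]; (c,r)=cv2.minEnclosingCircle(P[:,:2].astype(np.float32)); print(n,c,r,len(P))
m=np.zeros((384,512),np.uint8); cv2.circle(m,(255,186),14,1,-1); P=C[(m>0)&(C[...,2]>.1)];print("cap",len(P),P.mean(0),P.min(0),P.max(0))
cv2.imwrite("pics/crop.png",cv2.resize(im[110:230,130:420],None,fx=2.7,fy=2.7,interpolation=cv2.INTER_CUBIC))
E
```

```text
red [0.459 0.056 0.071]
bot [0.491 0.083 0.113]
blk [0.447 0.314 0.068]
yel [ 0.445 -0.31   0.074]
d1 [0.6   0.407 0.012]
d2 [0.665 0.141 0.006]
d3 [ 0.513 -0.085  0.003]
can [ 0.667 -0.158  0.156]
tape [0.632 0.314 0.059]
box [0.674 0.016 0.019]
carton [0.32  0.413 0.052]
socket [ 0.575 -0.158  0.045]
sd [0.336 0.147 0.021]
wr [ 0.297 -0.22   0.01 ]
jar [ 0.666 -0.33   0.075]
red 549 [0.465 0.059] [[0.462, 0.059, 12.753, 0.324], [0.462, 0.059, 12.753, 0.324], [0.458, 0.059, 189.439, 2.571], [0.458, 0.058, 190.99, 2.681], [0.458, 0.058, 190.99, 2.681], [0.462, 0.059, 372.753, 0.324]]
blk 562 [0.449 0.325] [[0.447, 0.321, 61.076, 0.466], [0.447, 0.321, 61.076, 0.466], [0.447, 0.321, 61.076, 0.466], [0.444, 0.318, 237.9, 2.501], [0.444, 0.318, 237.9, 2.501], [0.444, 0.317, 240.207, 2.437]]
yel 592 [ 0.446 -0.312] [[0.444, -0.31, 68.509, 0.462], [0.444, -0.31, 68.509, 0.462], [0.444, -0.31, 68.509, 0.462], [0.442, -0.313, 242.571, 2.71], [0.442, -0.313, 242.833, 2.665], [0.442, -0.313, 242.96, 2.688]]
d1 (0.5995501279830933, 0.3897991478443146) 0.06147481128573418 81
d2 (0.6603606343269348, 0.14260044693946838) 0.05966177210211754 246
d3 (0.512993574142456, -0.08257351070642471) 0.04250866174697876 82
cap 43 [0.45947202 0.07872203 0.27157841] [0.19947103 0.05404321 0.10900658] [0.50447147 0.09253601 1.46420121]
```

View pics/crop.png

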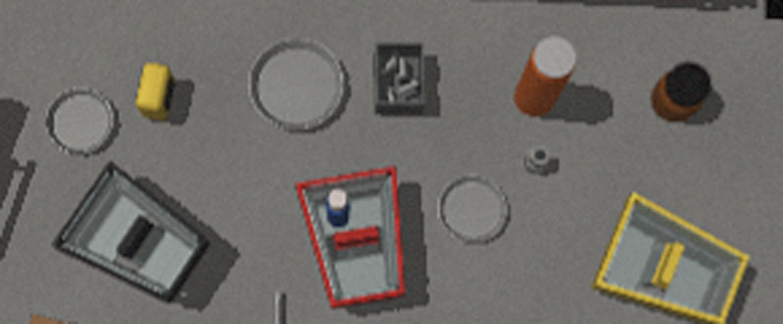

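The crop confirms the dish at crop (297,85) is the large one; its fitted radius is 60 mm, against 42 mm for the other small dish with a clean fit. Red, black and yellow bins fit well at yaw 12.8°, 61.1° and 68.5°. Next I refine the bottle position and work out the first move.

```bash
cat >> h.py <<'E'
from scipy.spatial.transform import Rotation as Ro
def go(x,y,z,a):
    "print tool-frame shift and roll to tip pose"
    s=env.read_state(); R=Ro.from_euler('xyz',s["tcp_rot"],degrees=True).as_matrix()
    a0=np.degrees(np.arctan2(R[1,2],R[0,2])); d=R.T@(np.array([x,y,z])-s["ee_pos"])
    print("t",s["time"],"pos",s["ee_pos"].round(4),"a",a0.round(2),"tilt",R[:,0].round(3),"w",round(s["width"],4),"F",s["force"].round(1),"J",s["joint_positions"].round(0))
    print("shift",d.round(4),"roll",round((a0-a+180)%360-180,2))
E
python3 - <<'E'
from h import *
C=np.load("C.npy"); m=(np.linalg.norm(C[...,:2]-[.491,.083],axis=2)<.03)&(C[...,2]>.105)&(C[...,2]<.125)
P=C[m]; print(len(P),P.mean(0),P.min(0),P.max(0))
im,d=env.grab_frame("side");D=cloud("side",d)
m=(np.linalg.norm(D[...,:2]-[.491,.083],axis=2)<.03)&(D[...,2]>.107)&(D[...,2]<.125);P=D[m];print("side",len(P),P.mean(0),P.min(0),P.max(0))
for c in((.462,.059,40,13),(.447,.321,50,61),(.444,-.31,50,68)):
    P=D[(np.linalg.norm(D[...,:2]-c[:2],axis=2)<.1)&(abs(D[...,2]-.069)<.008)][:,:2]; print(len(P),fitbin(P,c[0],c[1],c[3]))
P=D[(np.linalg.norm(D[...,:2]-[.66,.1425],axis=2)<.07)&(D[...,2]>.011)&(D[...,2]<.03)];print(cv2.minEnclosingCircle(P[:,:2].astype(np.float32)))
go(.492,.082,.20,12.75)
E
```

```text
38 [0.49368268 0.08196924 0.11465436] [0.4839292  0.0736426  0.10900658] [0.50447147 0.09253601 0.12145211]
side 44 [0.49241736 0.07860454 0.11180181] [0.48265155 0.06919011 0.10714581] [0.50265706 0.08934002 0.11456114]
761 (np.float64(0.46030326451805265), np.float64(0.055568991085427774), np.float64(13.024212604770915), np.float64(0.5875425476208216))
537 (np.float64(0.44681805620362397), np.float64(0.31868255593327993), np.float64(60.58033817387544), np.float64(0.31225888301865945))
1268 (np.float64(0.44502437027779584), np.float64(-0.3142635733673004), np.float64(68.9312129021938), np.float64(0.2041132020501275))
((0.6577039957046509, 0.14191333949565887), 0.06345094740390778)
t 0.15 pos [ 0.2827 -0.6672  0.2306] a -67.04 tilt [-0.001  0.001 -1.   ] w 0.085 F [-0.2 -0.2  0.4] J [63. 34. -0. 92.  0. 54. -5.]
shift [ 0.0313  0.485  -0.6082] roll -79.79
```

Request:
drive_tool(commands=[[[1,0.031,0.484,-0.606,-79.8],[1,0.031,0.484,-0.606,-79.8],[1,0.031,0.484,-0.606,-79.8],[1,0.031,0.484,-0.606,-79.8],[1,0.031,0.484,-0.606,-79.8],[1,0.031,0.484,-0.606,-79.8],[1,0.031,0.484,-0.606,-79.8],[1,0.031,0.484,-0.606,-79.8],[1,0.031,0.484,-0.606,-79.8],[1,0.031,0.484,-0.606,-79.8],[1,0.031,0.484,-0.606,-79.8],[1,0.031,0.484,-0.606,-79.8],[1,0.031,0.484,-0.606,-79.8],[1,0.031,0.484,-0.606,-79.8],[1,0.031,0.484,-0.606,-79.8],[1,0.031,0.484,-0.606,-79.8],[1,0.031,0.484,-0.606,-79.8],[1,0.031,0.484,-0.606,-79.8]]], force=40)

```text
time: 2.4
ee_pos: [0.492, 0.0787, 0.2003]
tcp_rot: [-71.6, 90.0, -58.9]
force: [0.2, 0.6, 0.8]
width: 0.0854
```

Run:
```python
from h import *
go(.493,.080,.073,12.9)
im,d=env.grab_frame("side"); u,v=proj("side",[.49,.08,.12])[0]; print(u,v)
u,v=int(u),int(v); cv2.imwrite("pics/a.png",cv2.resize(im[max(0,v-110):v+70,max(0,u-120):u+120],None,fx=3,fy=3))
```

```text
t 2.4 pos [0.492  0.0787 0.2003] a 12.7 tilt [ 0. -0. -1.] w 0.0854 F [0.2 0.6 0.8] J [  4.  23. -26. 122.  16.  38. -21.]
shift [0.1273 0.0011 0.0012] roll -0.2
249.62002595544843 173.1189698691444
```

View pics/a.png

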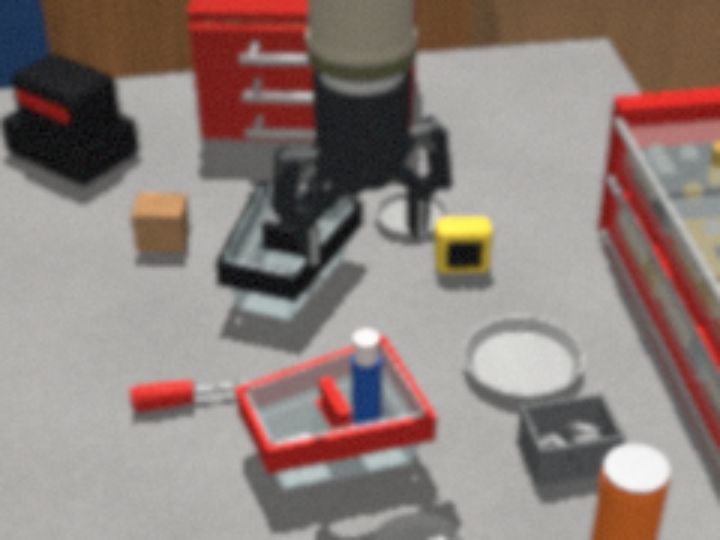

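The open gripper is centred over the bottle: fingers at (310,240) and (420,220), cap at (366,345). I descend, close and lift.

Request:
drive_tool(commands=[[[1,0.05,0.001,0.001,0],[1,0.1,0.001,0.001,0],[1,0.127,0.001,0.001,0],[1,0.127,0.001,0.001,0],[0,0.127,0.001,0.001,0],[0,0.127,0.001,0.001,0],[0,0.127,0.001,0.001,0],[0,0.127,0.001,0.001,0],[0,0.127,0.001,0.001,0],[0,0.127,0.001,0.001,0],[0,0.127,0.001,0.001,0],[0,0.127,0.001,0.001,0],[0,0.1,0.001,0.001,0],[0,0.06,0.001,0.001,0],[0,0.01,0.001,0.001,0],[0,0.007,0.001,0.001,0],[0,0.007,0.001,0.001,0]]])

```text
time: 4.58
ee_pos: [0.4927, 0.08, 0.1934]
tcp_rot: [-33.0, 90.0, -20.3]
force: [0.3, -0.7, -1.1]
width: 0.0259
```

Run:
```python
from h import *
go(.659,.142,.193,12.7)
im,d=env.grab_frame("side"); u,v=map(int,proj("side",[.49,.08,.17])[0]); cv2.imwrite("pics/b.png",cv2.resize(im[v-60:v+90,u-80:u+80],None,fx=3,fy=3))
```

```text
t 4.575 pos [0.4927 0.08   0.1934] a 12.73 tilt [ 0.001 -0.    -1.   ] w 0.0259 F [ 0.3 -0.7 -1.1] J [  4.  24. -27. 122.  18.  38. -22.]
shift [0.0005 0.0239 0.1758] roll 0.03
```

View pics/b.png

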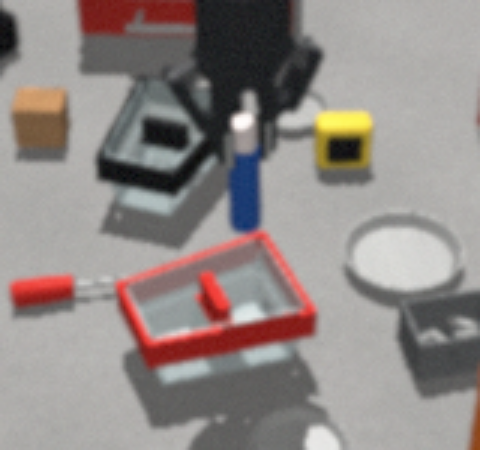

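The bottle is held upright at (245,180), clear of the bin. Now I carry it to the dish and set it down.

Request:
drive_tool(commands=[[[0,0,0.005,0.03,0],[0,0,0.012,0.08,0],[0,0,0.018,0.13,0],[0,0,0.024,0.17,0],[0,0,0.024,0.176,0],[0,0,0.024,0.176,0],[0,0.03,0.024,0.176,0],[0,0.07,0.024,0.176,0],[0,0.1,0.024,0.176,0],[0,0.114,0.024,0.176,0],[0,0.118,0.024,0.176,0],[0,0.118,0.024,0.176,0],[1,0.118,0.024,0.176,0],[1,0.118,0.024,0.176,0],[1,0.118,0.024,0.176,0],[1,0.118,0.024,0.176,0],[1,0.1,0.024,0.176,0],[1,0.05,0.024,0.176,0],[1,0,0.024,0.176,0],[1,0,0.024,0.176,0]]])

```text
time: 7.12
ee_pos: [0.6613, 0.1438, 0.1989]
tcp_rot: [3.5, 89.5, 16.3]
force: [-0.1, 0.9, -0.3]
width: 0.0856
```

Run:
```python
from h import *
go(.447,.320,.17,60.8)
im,d=env.grab_frame("side"); D=cloud("side",d)
P=D[(np.linalg.norm(D[...,:2]-[.66,.142],axis=2)<.04)&(D[...,2]>.03)&(D[...,2]<.13)]; print(P.mean(0),P.max(0))
for lo,hi in((.03,.06),(.06,.085),(.09,.11)): Q=P[(P[:,2]>lo)&(P[:,2]<hi)]; print(lo,len(Q),Q.mean(0).round(4))
for c in((.461,.057,40,13),(.447,.32,50,61)):
    P=D[(np.linalg.norm(D[...,:2]-c[:2],axis=2)<.1)&(abs(D[...,2]-.069)<.008)][:,:2]; print(len(P),np.round(fitbin(P,c[0],c[1],c[3]),4))
```

```text
t 7.125 pos [0.6613 0.1438 0.1989] a 12.76 tilt [ 0.008  0.002 -1.   ] w 0.0856 F [-0.1  0.9 -0.3] J [ -1.  35. -25.  99.  19.  50. -22.]
shift [ 0.0276  0.2191 -0.1704] roll -48.04
[0.65570476 0.1350159  0.07610076] [0.67162534 0.15525363 0.11728055]
0.03 78 [0.6552 0.1331 0.0448]
0.06 64 [0.6552 0.1334 0.0723]
0.09 46 [0.6559 0.1349 0.0998]
747 [ 0.4601  0.0554 12.8873  0.3388]
535 [ 0.447   0.3187 60.6155  0.4727]
```

The bottle stands upright in the dish, released, about 7 mm from the centre in the side view. The gripper moves on to the black bin.

Request:
drive_tool(commands=[[[1,0,0.219,-0.17,-48],[1,0.02,0.219,-0.17,-48],[1,0.028,0.219,-0.17,-48],[1,0.028,0.219,-0.17,-48],[1,0.028,0.219,-0.17,-48],[1,0.028,0.219,-0.17,-48],[1,0.028,0.219,-0.17,-48],[1,0.028,0.219,-0.17,-48]]])

```text
time: 8.18
ee_pos: [0.4462, 0.3176, 0.1651]
tcp_rot: [-126.7, 90.0, -66.1]
force: [-0.7, -0.1, 0.5]
width: 0.0859
```

Run:
```python
from h import *
go(.447,.320,.050,60.7)
```

```text
t 8.175 pos [0.4462 0.3176 0.1651] a 60.58 tilt [ 0.    -0.001 -1.   ] w 0.0859 F [-0.7 -0.1  0.5] J [-15.  32. -38. 117.  29.  41. -11.]
shift [0.1151 0.0005 0.0025] roll -0.12
```

Request:
drive_tool(commands=[[[1,0.05,0,0.002,0],[1,0.09,0,0.002,0],[1,0.115,0,0.002,0],[1,0.115,0,0.002,0],[0,0.115,0,0.002,0],[0,0.115,0,0.002,0],[0,0.115,0,0.002,0],[0,0.115,0,0.002,0],[0,0.115,0,0.002,0],[0,0.115,0,0.002,0],[0,0.115,0,0.002,0],[0,0.115,0,0.002,0],[0,0.1,0,0.002,0],[0,0.07,0,0.002,0],[0,0.03,0,0.002,0],[0,-0.01,0,0.002,0],[0,-0.03,0,0.002,0],[0,-0.035,0,0.002,0],[0,-0.035,0,0.002,0]]], force=70)

```text
time: 10.55
ee_pos: [0.4458, 0.3201, 0.2002]
tcp_rot: [-170.3, 90.0, -109.5]
force: [-0.0, -0.3, -2.8]
width: 0.01
```

Run:
```python
from h import *
go(.461,.057,.2,12.8)
im,d=env.grab_frame("side"); D=cloud("side",d); im2,d2=env.grab_frame("top"); E_=cloud("top",d2)
for n,D in(("side",D),("top",E_)):
    m=(np.linalg.norm(D[...,:2]-[.447,.32],axis=2)<.1); 
    P=D[m&(D[...,2]>.18)&(D[...,2]<.24)]; print(n,np.histogram(P[:,2],12,(.18,.24))[0])
    for zc in(.212,.218,.222):
        Q=D[m&(abs(D[...,2]-zc)<.006)][:,:2]; print(zc,len(Q),np.round(fitbin(Q,.447,.32,60.7),4))
cv2.imwrite("pics/c.png",np.hstack([im[60:300,100:400],im2[130:370,60:360]]))
```

```text
t 10.55 pos [0.4458 0.3201 0.2002] a 60.75 tilt [-0. -0. -1.] w 0.01 F [-0.  -0.3 -2.8] J [-13.  29. -40. 115.  27.  45.  -8.]
shift [ 0.0003 -0.1418 -0.2221] roll 47.95
side [ 41  66 138 143 142 159 155 296  76  18  14  13]
0.212 422 [ 0.4463  0.3145 60.7684  0.0902]
0.218 458 [ 0.4451  0.3168 60.8546  0.4055]
0.222 348 [ 0.4448  0.3178 60.901   0.628 ]
top [  9  18  37  33  31  32  42 167  99   2   0   0]
0.212 157 [ 0.4458  0.3182 61.555   0.6033]
0.218 289 [ 0.4459  0.3194 61.3592  0.4731]
0.222 251 [ 0.446   0.3198 61.4921  0.4051]
```

View pics/c.png

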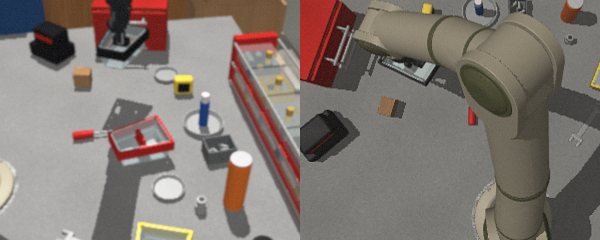

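The black bin is held level; the bottle stands in the dish at (205,105). I carry the bin over the red one.

Request:
drive_tool(commands=[[[0,0,-0.01,-0.016,4],[0,0,-0.03,-0.047,10],[0,0,-0.05,-0.078,17],[0,0,-0.07,-0.11,24],[0,0,-0.09,-0.141,31],[0,0,-0.11,-0.172,37],[0,0,-0.128,-0.2,43],[0,0,-0.138,-0.216,47],[0,0,-0.142,-0.222,48],[0,0,-0.142,-0.222,48],[0,0,-0.142,-0.222,48],[0,0,-0.142,-0.222,48]]])

```text
time: 12.15
ee_pos: [0.4614, 0.0584, 0.2002]
tcp_rot: [76.5, 90.0, 89.4]
force: [0.2, -0.6, -2.3]
width: 0.0103
```

```bash
cat >> h.py <<'E'
def held(c,top,yaw):
    for n in("side","top"):
        im,d=env.grab_frame(n); D=cloud(n,d); m=np.linalg.norm(D[...,:2]-c,axis=2)<.1
        P=D[m&(abs(D[...,2]-top)<.02)]; h=np.histogram(P[:,2],20,(top-.02,top+.02)); print(n,h[0])
        Q=D[m&(abs(D[...,2]-top+.001)<.007)][:,:2]
        if len(Q)>50: print(len(Q),np.round(fitbin(Q,*c,yaw),4))
E
python3 - <<'E'
from h import *
go(.461,.057,.13,12.8)
held([.461,.057],.22,12.8)
E
```

```text
t 12.15 pos [0.4614 0.0584 0.2002] a 12.87 tilt [ 0.  0. -1.] w 0.0103 F [ 0.2 -0.6 -2.3] J [  7.  21. -28. 125.  17.  37. -20.]
shift [ 0.0702 -0.0013 -0.0007] roll 0.07
side [ 75  78  77  84  84  81  98  81 205 232  40   7  13   6  11  11   7   9
  15   4]
676 [ 0.4601  0.0558 13.349   0.5417]
top [ 9  7  7  4 12 12 11 17 33 56 78 37 15  4  2  0  0  0  0  0]
247 [ 0.4637  0.057  13.2319  0.3385]
```

Request:
drive_tool(commands=[[[0,0.015,0,0,0],[0,0.035,0,0,0],[0,0.055,0,0,0],[0,0.07,0,0,0],[0,0.08,0,0,0],[0,0.088,0,0,0],[0,0.096,0,0,0],[0,0.102,0,0,0],[0,0.108,0,0,0],[0,0.112,0,0,0],[0,0.112,0,0,0]]])

```text
time: 13.62
ee_pos: [0.4613, 0.0575, 0.0881]
tcp_rot: [-174.7, 90.0, -161.9]
force: [0.3, 0.0, -3.3]
width: 0.0107
```

Run:
```python
from h import *
go(.461,.057,.08,12.8)
```

```text
t 13.625 pos [0.4613 0.0575 0.0881] a 12.77 tilt [-0. -0. -1.] w 0.0107 F [ 0.3  0.  -3.3] J [ -1.  32. -18. 131.  28.  20. -31.]
shift [ 0.0081 -0.0004 -0.0004] roll -0.03
```

Request:
drive_tool(commands=[[[0,0.003,0,0,0],[0,0.006,0,0,0],[0,0.008,0,0,0],[0,0.009,0,0,0],[0,0.009,0,0,0]]])

```text
time: 14.25
ee_pos: [0.4615, 0.0574, 0.081]
tcp_rot: [-37.1, 89.9, -24.3]
force: [-6.2, -0.7, 32.3]
width: 0.0102
```

Run:
```python
from h import *
go(.461,.057,.08,12.8)
held([.461,.057],.10,12.8)
```

```text
t 14.25 pos [0.4615 0.0574 0.081 ] a 12.78 tilt [ 0.002 -0.001 -1.   ] w 0.0102 F [-6.2 -0.7 32.3] J [ -2.  32. -17. 132.  29.  19. -31.]
shift [ 0.001  -0.0003 -0.0006] roll -0.02
side [ 55  73  52  68  70  62  60  90 131 208  94  21   4   9   8   8   7  11
   7   4]
608 [ 0.46    0.0547 13.3526  0.6448]
top [ 9  1  6  9  2  7  4 11 14 31 48 40 16 10  0  0  0  0  0  0]
164 [ 0.4646  0.0563 13.5261  0.3667]
```

Contact of 32 N at the expected height (tip 0.081 against 0.080), so the bin is seated. I release it and rise.

Request:
drive_tool(commands=[[[0,-0.001,0,0,0],[1,-0.001,0,0,0],[1,-0.001,0,0,0],[1,-0.001,0,0,0],[1,-0.001,0,0,0],[1,-0.02,0,0,0],[1,-0.06,0,0,0],[1,-0.12,0,0,0],[1,-0.15,0,0,0],[1,-0.15,0,0,0]]])

```text
time: 15.6
ee_pos: [0.4625, 0.0575, 0.2313]
tcp_rot: [-10.0, 89.7, 2.7]
force: [-0.5, -0.3, -0.6]
width: 0.0855
```

Run:
```python
from h import *
go(.4445,-.312,.165,68.7)
held([.461,.057],.10,12.8)
held([.4445,-.312],.07,68.7)
im,d=env.grab_frame("side"); cv2.imwrite("pics/d.png",cv2.resize(im[150:290,180:330],None,fx=4,fy=4))
```

```text
t 15.6 pos [0.4625 0.0575 0.2313] a 12.72 tilt [ 0.004  0.    -1.   ] w 0.0855 F [-0.5 -0.3 -0.6] J [ 10.  19. -31. 123.  15.  41. -18.]
shift [ 0.0661 -0.3564 -0.0992] roll -55.98
side [ 75  86  74  80  84  77  90  82 173 271 119   5   0   0   0   0   0   0
   0   0]
740 [ 0.4604  0.0541 13.0966  0.3129]
top [ 9 10 15  9 10  7 12 20 29 58 74 57 31  6  1  0  0  0  0  0]
281 [ 0.4637  0.0562 12.4103  0.4928]
side [ 84  80  91  89  88  92  94 108 274 510 215  20   0   0   0   0   0   0
   0   0]
1221 [ 0.4451 -0.3141 68.8784  0.1595]
top [ 29  28  29  24  31  30  28  35  91 131 135  97  47  14   0   0   0   0
   0   0]
564 [ 0.444  -0.3105 68.2029  0.4023]
```

View pics/d.png

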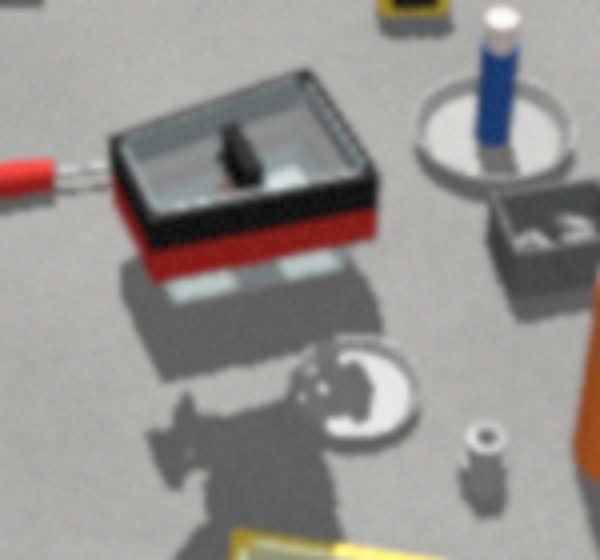

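The black collar at (245,215) sits flush on the red one, level, and the bottle is upright in the dish at (495,80). The gripper goes to the yellow bin.

Request:
drive_tool(commands=[[[1,0,-0.06,-0.017,-10],[1,0,-0.12,-0.034,-20],[1,0,-0.18,-0.05,-30],[1,0,-0.24,-0.067,-40],[1,0.02,-0.3,-0.083,-50],[1,0.04,-0.356,-0.099,-56],[1,0.066,-0.356,-0.099,-56],[1,0.066,-0.356,-0.099,-56],[1,0.066,-0.356,-0.099,-56],[1,0.066,-0.356,-0.099,-56],[1,0.066,-0.356,-0.099,-56],[1,0.066,-0.356,-0.099,-56]]])

```text
time: 17.35
ee_pos: [0.4438, -0.3114, 0.1639]
tcp_rot: [-120.2, 89.9, -51.4]
force: [-0.8, 0.7, -0.0]
width: 0.0852
```

Run:
```python
from h import *
go(.4445,-.312,.050,68.6)
```

```text
t 17.35 pos [ 0.4438 -0.3114  0.1639] a 68.8 tilt [ 0.001 -0.001 -1.   ] w 0.0852 F [-0.8  0.7 -0. ] J [ 55.  31. -38. 118.  30.  40.  67.]
shift [ 0.1139 -0.0007 -0.0003] roll 0.2
```

Request:
drive_tool(commands=[[[1,0.05,-0.001,0,0],[1,0.09,-0.001,0,0],[1,0.114,-0.001,0,0],[1,0.114,-0.001,0,0],[0,0.114,-0.001,0,0],[0,0.114,-0.001,0,0],[0,0.114,-0.001,0,0],[0,0.114,-0.001,0,0],[0,0.114,-0.001,0,0],[0,0.114,-0.001,0,0],[0,0.114,-0.001,0,0],[0,0.114,-0.001,0,0],[0,0.1,-0.001,0,0],[0,0.07,-0.001,0,0],[0,0.03,-0.001,0,0],[0,-0.01,-0.001,0,0],[0,-0.045,-0.001,0,0],[0,-0.056,-0.001,0,0],[0,-0.056,-0.001,0,0]]], force=70)

```text
time: 19.73
ee_pos: [0.4442, -0.3122, 0.2195]
tcp_rot: [-133.7, 90.0, -65.0]
force: [-0.6, -0.1, -1.6]
width: 0.0105
```

Run:
```python
from h import *
go(.461,.057,.22,12.8)
held([.4445,-.312],.24,68.7)
```

```text
t 19.725 pos [ 0.4442 -0.3122  0.2195] a 68.74 tilt [ 0.    -0.001 -1.   ] w 0.0105 F [-0.6 -0.1 -1.6] J [ 59.  28. -42. 115.  25.  47.  72.]
shift [-0.0007  0.1182  0.3501] roll 55.94
side [ 91  88 110 105  98  98 116 121 417 535  64   9   0   0   4   1   0   0
   0   0]
1262 [ 0.4448 -0.3143 68.6077  0.2055]
top [ 21  30  26  22  26  25  35  43 109 149 101  66  13   7   0   3   2   1
   0   1]
516 [ 0.4441 -0.3112 69.3715  0.5366]
```

Request:
drive_tool(commands=[[[0,0,0.006,0.018,3],[0,0,0.017,0.05,8],[0,0,0.029,0.085,14],[0,0,0.04,0.12,20],[0,0,0.052,0.155,26],[0,0,0.064,0.19,32],[0,0,0.076,0.225,38],[0,0,0.088,0.26,44],[0,0,0.1,0.295,49],[0,0,0.11,0.327,53],[0,0,0.116,0.344,55.5],[0,0,0.118,0.35,56],[0,0,0.118,0.35,56],[0,0,0.118,0.35,56]]])

```text
time: 21.58
ee_pos: [0.461, 0.056, 0.2189]
tcp_rot: [-163.9, 89.9, -151.1]
force: [0.1, 1.2, -3.1]
width: 0.0104
```

Run:
```python
from h import *
go(.4613,.0572,.11,12.8)
held([.461,.057],.24,12.8)
```

```text
t 21.575 pos [0.461  0.056  0.2189] a 12.73 tilt [-0.001 -0.001 -1.   ] w 0.0104 F [ 0.1  1.2 -3.1] J [  9.  20. -30. 124.  16.  39. -19.]
shift [0.1089 0.0012 0.0007] roll -0.07
side [ 82  79  80  88  79  85  89 103 231 201  28  12   9  10  15   6  13  12
   6   8]
673 [ 0.4597  0.0529 12.9699  0.5808]
top [10  5  8 12 10  5  7 16 40 58 78 39 15  0  0  0  0  0  0  0]
253 [ 0.4637  0.0542 13.2467  0.3509]
```

Request:
drive_tool(commands=[[[0,0.01,0.0015,0.0007,0],[0,0.03,0.0015,0.0007,0],[0,0.05,0.0015,0.0007,0],[0,0.064,0.0015,0.0007,0],[0,0.074,0.0015,0.0007,0],[0,0.082,0.0015,0.0007,0],[0,0.088,0.0015,0.0007,0],[0,0.094,0.0015,0.0007,0],[0,0.098,0.0015,0.0007,0],[0,0.101,0.0015,0.0007,0],[0,0.101,0.0015,0.0007,0]]])

```text
time: 23.05
ee_pos: [0.4616, 0.0586, 0.1182]
tcp_rot: [179.1, 90.0, -168.1]
force: [-0.8, 0.1, -1.9]
width: 0.0105
```

Run:
```python
from h import *
go(.4613,.0572,.11,12.8)
```

```text
t 23.05 pos [0.4616 0.0586 0.1182] a 12.77 tilt [-0. -0. -1.] w 0.0105 F [-0.8  0.1 -1.9] J [  2.  29. -22. 130.  26.  25. -28.]
shift [ 0.0082 -0.0013 -0.0006] roll -0.03
```

Request:
drive_tool(commands=[[[0,0.003,-0.0007,-0.0003,0],[0,0.006,-0.0007,-0.0003,0],[0,0.008,-0.0007,-0.0003,0],[0,0.009,-0.0007,-0.0003,0],[0,0.009,-0.0007,-0.0003,0]]])

```text
time: 23.68
ee_pos: [0.4614, 0.0578, 0.1099]
tcp_rot: [-58.4, 90.0, -45.7]
force: [-2.7, -1.0, 12.0]
width: 0.0104
```

Run:
```python
from h import *
go(.4613,.0572,.11,12.8)
```

```text
t 23.675 pos [0.4614 0.0578 0.1099] a 12.77 tilt [ 0.001 -0.001 -1.   ] w 0.0104 F [-2.7 -1.  12. ] J [  1.  30. -21. 130.  27.  24. -29.]
shift [-0.0001 -0.0006 -0.0003] roll -0.03
```

Contact of 12 N with the tip at 0.110, exactly the expected seated height. I release and rise.

Request:
drive_tool(commands=[[[0,0,0,0,0],[1,0,0,0,0],[1,0,0,0,0],[1,0,0,0,0],[1,0,0,0,0],[1,-0.02,0,0,0],[1,-0.06,0,0,0],[1,-0.11,0,0,0],[1,-0.15,0,0,0],[1,-0.15,0,0,0],[1,-0.15,0,0,0],[1,-0.15,0,0,0]]])

```text
time: 25.18
ee_pos: [0.4608, 0.0577, 0.2581]
tcp_rot: [173.2, 89.9, -174.0]
force: [0.2, 0.0, 0.1]
width: 0.0856
```

Run:
```python
from h import *
go(.4613,.0572,.11,12.8)
held([.461,.057],.13,12.8)
im,d=env.grab_frame("side"); D=cloud("side",d)
m=(np.linalg.norm(D[...,:2]-[.461,.057],axis=2)<.1)&(abs(D[...,2]-.13)<.006); Q=D[m]; A=np.c_[Q[:,:2]-Q[:,:2].mean(0),np.ones(len(Q))]; print("rim plane",np.linalg.lstsq(A,Q[:,2],rcond=None)[0])
for lo,hi in((.03,.06),(.06,.085),(.09,.11)):
    Q=D[(np.linalg.norm(D[...,:2]-[.66,.142],axis=2)<.04)&(D[...,2]>lo)&(D[...,2]<hi)]; print(lo,Q.mean(0).round(4))
cv2.imwrite("pics/e.png",cv2.resize(im[130:290,170:360],None,fx=3.5,fy=3.5))
```

```text
t 25.175 pos [0.4608 0.0577 0.2581] a 12.78 tilt [-0.002 -0.    -1.   ] w 0.0856 F [0.2 0.  0.1] J [ 12.  17. -33. 121.  13.  45. -16.]
shift [ 0.1481 -0.0006  0.0007] roll -0.02
side [ 78  79  87  97  77  84  91 100 155 289 126  11   0   0   0   0   0   0
   0   0]
772 [ 0.4605  0.0538 12.8425  0.3919]
top [13  8  7 11  7 10 17 21 20 53 80 51 24  8  2  0  0  0  0  0]
266 [ 0.4637  0.0557 13.2726  0.2554]
rim plane [-0.00313346  0.00110677  0.12828292]
0.03 [0.6552 0.1335 0.0448]
0.06 [0.6558 0.1332 0.0729]
0.09 [0.6567 0.1358 0.1001]
```

View pics/e.png

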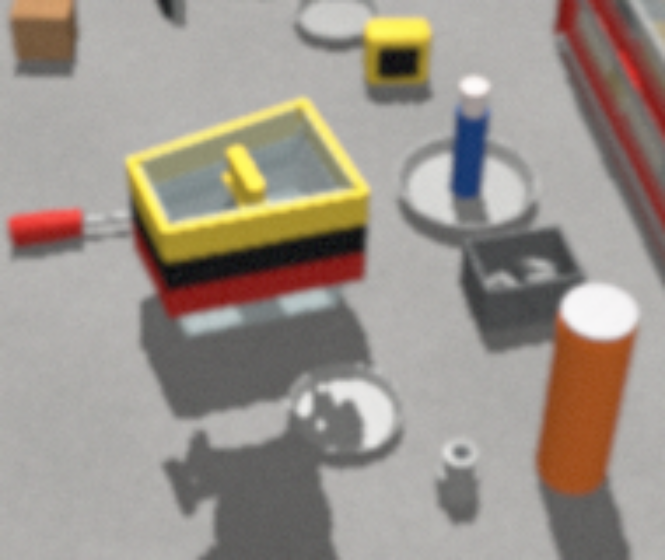

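The yellow bin, at about (250,180), sits flush on the black and red ones. The bottle stands upright in the dish at (470,140), and the gripper is clear of everything.

```bash
python3 -c "
from bench import env
env.job_done()"
```

```text
the job is handed in; nothing more can be done
```

I stood the glue bottle in the 120 mm dish, nested the black bin and then the yellow bin in the red one, released everything and handed the job in at about 25 s. `job_done()` gives no verdict, so the result below rests on my own last checks.

- **Bottle:** it stands upright, let go, within about 10 mm of the dish centre (limit 42 mm).
- **Black bin:** it seated at the expected height with about 32 N of contact force. Its rim reads about 100 mm up and its collar looks flush with the red one.
- **Yellow bin:** it seated at the expected height with about 12 N of contact force. Its rim reads about 130 mm up, with a rim tilt of about 0.003 rad and turn within 0.5° of the red bin.
- **Bystanders and robot:** the bystanders in the last picture look undisturbed, but I did not measure them. The gripper is open, well above the stack, with about zero force.

The two cameras disagreed by 2–4 mm in absolute position. Within each camera, the stack offset from the red bin was about 2 mm in the side view and about 3.5 mm in the top view (limit 8 mm).

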